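Hang a pipe tee on the fittings carousel

ROBOT

A 7-joint arm with a two-finger parallel gripper is mounted at the origin on the work surface. World frame = base frame: x ahead of the robot, y to its left, z up, the work surface at z = 0. Lengths are in m, angles in rad, forces in N, time in s.
With the tool pointing down it reaches from about 0.4 to 0.9 m from the base axis. Payload 5.6 kg.
Tool frame: the origin (TCP) lies midway between the tips of the shut fingers; the grasp point (between the pads) lies 19 mm behind it; z points along the fingers, y is the line along which they close (so a half turn about z gives the same grasp; the last joint's range is limited). The gripper opens to 92 mm and grips with 3 to 60 N. Pads are 20 mm wide; open, the fingers measure 128 mm over their backs; the gripper's body (75 mm by 189 mm) begins 69 mm behind the grasp point.
Start: joints at [-1.253, 0.468, -0.012, 1.603, 0.006, 1.071, -0.056], TCP at [0.23, 0.608, 0.215] pointing down, gripper open.
Joint ranges: [-2.53, 2.53], [-0.31, 2.02], [-1.57, 1.55], [0.28, 2.44], [-1.29, 4.43], [0.15, 1.84], [-2.92, 2.92]. Speed limits (rad/s): [2.57, 2.57, 3.14, 3.14, 3.14, 3.14, 3.14].

INTERFACE

Orientations are given as a 3x3 rotation matrix whose columns are the frame's x, y, z axes.
In Python, from station import env, effector, solver, viewer, workorder, search_frame, tip_of gives the robot as it stands. Calls block until the motion is done:
- env.reach(position, orientation): joint-space move of the TCP to a pose.
- env.movel(position, frame=None, rate=0.15): straight line of the TCP; frame=None keeps the orientation; rate is the mean speed in m/s.
- env.goto_joints(angles): joint-space move.
- effector.release() and effector.grasp(squeeze=None): open the fingers fully, or close them until they stop; squeeze is the grip in N (None keeps the last).
- env.pause(seconds).
- solver.inverse_kinematics(position, orientation): joint angles nearest the present ones, or None.
- env.sense(): the state.
- viewer.read_camera(name): name is "side" or "top" or "wrist"; returns (picture, depth): 480x640x3 uint8, red, green, blue; 480x640 float32, m along the optical axis (not along the pixel's ray), 0 where there is no reading.
- viewer.camera_info(name): a dict with "intrinsics" (3x3 intrinsics, pixels), "eye" and "rotation" of the camera in the world; the wrist camera has in their place "T_tool_cam" (4x4, takes a point from camera to tool coordinates, whose origin is the TCP and whose axes are the flange's). Camera axes: x right, y up, looking along -z (the intrinsics and any distortion apply to the point x, -y, -z); pixel columns grow to the right and rows downward; lengths in m; the calibration is good to about 2 mm. A picture is of the moment at which its call begins: read the wrist's pose just before it. camera_info takes no time and is no camera call.
A pose or a line that the arm cannot do raises env.PlanningError and nothing moves.
- workorder.finish_job(): hands the job in; it is judged then, once.
Trained networks look in the newest picture that a camera, given by its name, has taken for a name from the list of things; names that differ only in an ending like _2 or _b are one class to them, and where a whole thing is asked for, a point or a joint stands for the part that bears it (a point fixed in the world has none). Each returns a list of dicts, best first, with "score" (0 to 1); they miss things now and then, are a little off and sometimes report something else, mostly with a low value. They report only what shows in the picture. A call takes as long as a camera call.
- search_frame(camera, name): "at" ([x, y, z] in m, in world coordinates, good to about 4 mm: the middle of the surface that is visible of it).
- tip_of(camera, name): "at" ([x, y, z] in m, in world coordinates, good to about 4 mm: a listed point, or the origin of a listed thing).
The state is a dict: "t": time; "joint_positions": joint angles; "joint_velocities": joint speeds; "tau": joint torques, N m; "ee_pos": TCP position; "tcp_rot": TCP orientation; "wrist_force": force on the tool from outside, world axes, zero at the start; "moment": the same for the moment, N m; "gripper_width": finger opening in m; "grasp_force": force on a finger pad.
Only numpy, scipy, OpenCV 4.12 (cv2) and the standard library are available. Lean on these libraries where they do the work, as an engineer would, in place of code of your own. Each camera call takes 0.05 s, during which the arm holds its last target. There are 200 camera calls.

TASK

Turn the fittings carousel until its one empty hook is lined up with the yellow pointer on its foot, and leave it there. Then hang the loose white pipe tee on that hook by its straight-through bore, pushed on behind the upturned tip so that it hangs freely, and let go. Leave the other things on the bench where they are.

Things in the scene. Friction and masses are not known exactly. Their poses are not given: they have to be found in the camera images.
- carousel: Fixed foot of the carousel: dark steel disc 170 mm across, 16 mm high, with an upright post. Origin: centre of its underside, on the bench, on the turning axis; z up. Its -x axis runs along the yellow pointer, which points roughly towards the robot.
- pointer (a point): Near end of the yellow pointer: a flat arrow 26 to 42 mm wide and 8 mm high on the bench, this point 128 mm from the turning axis.
- rotor (a joint): Turning angle of the hook rack, rad, positive counter-clockwise from above. It turns all the way round either way (-6.5 to 12.5) and stays where it is left (friction 0.15 N m: 2 N at 85 mm from the axis moves it). At 0 or any whole turn the empty hook is exactly over the pointer.
- hub_top (a point): Top of the rack's red hub, on the turning axis, 180 mm above the bench (a stud adds 3 mm). Hub radius 25 mm, 130 to 180 mm up. Four hooks a quarter turn apart leave it; three carry fittings fixed for good (grey tee with branch down, blue sleeve, green fitting), 50 mm wide, 39 to 113 mm from the axis, tops 160 mm and lowest points at least 60 mm above the bench.
- free_hook (a point): Point on the empty, bare hook: a level round steel bar 10 mm thick, its axis 150 mm above the bench, running straight out from the hub. The bar is free from 25 mm (hub) to 121 mm (tip) from the turning axis; this point is on the bar's axis at 76 mm. Its x axis points along the bar towards the hub, z up.
- hook_tip (a point): Top of the empty hook's upturned tip: 10 mm thick, bent straight up at 126 mm from the turning axis, top 169 mm above the bench (14 mm above the top of the bar).
- tee: Loose white plastic pipe tee, octagonal, 125 to 255 g, standing on the bench with its branch straight up. Origin: centre of its underside. The straight-through run lies along its x axis, 70 mm long, 50 mm across flats, walls 5 mm: an open octagonal bore 40 mm across flats, its axis 25 mm above the underside. Total height 85 mm.
- tee_branch (a point): Centre of the top of the tee's branch, 85 mm above its underside. The branch is an octagonal tube 44 mm across flats, flats facing the tee's x and y axes, clear of the run from 50 to 85 mm above the underside.
- tee_bore (a point): Centre of the tee's bore, 25 mm above its underside; x along the bore. When the tee hangs properly this is 15 mm below the axis of the hook bar.
- elbow: Bystander: loose white pipe elbow lying flat, 44 mm thick and high, arms 50 mm long along its -x and +y from the origin (below the bend, on the bench).
- coupling: Bystander: loose grey octagonal pipe sleeve lying down, 85 mm long along its x, 46 mm high. Origin: centre of its underside.
- primer: Bystander: blue can, 68 mm across, 105 mm high. Origin: centre of its underside.
- wrench: Bystander: steel wrench 200 mm long lying along its x axis. Origin: centre of its underside.
- offcut: Bystander: white pipe offcut lying down, 160 mm long along its x, 34 mm high. Origin: centre of its underside.

How it is judged:
By the outcome, as a careful person would: the job done as asked, in the order asked, and still so for the second after the job is handed in, with the robot touching nothing.
It also fails if it takes over 64 s, if anything falls off the work surface, if the arm or the gripper's body presses on something with over 40 N, if the wrist force passes 120 N, or if a joint passes its speed limit or range.

## Working session

There is one attempt and no reset: what is moved stays moved. The work goes in short steps, each a Python script; the robot and the scene stay as the last script left them, time stands still between calls to the robot, and variables do not carry over. Pictures are saved under pics/ and viewed, at most 10 in all, crops included, and the job is handed in when it is done.

```bash
mkdir -p pics; cat > h.py <<'E'
import numpy as np, cv2
from station import env, effector, solver, viewer, workorder, search_frame, tip_of
def shot(cam,fn=None):
    p,d=viewer.read_camera(cam)
    if fn: cv2.imwrite('pics/'+fn,cv2.cvtColor(p,cv2.COLOR_RGB2BGR))
    return p,d
def cloud(cam,d):
    i=viewer.camera_info(cam);K=i['intrinsics'];v,u=np.mgrid[:480,:640]
    c=np.stack([(u-K[0,2])/K[0,0]*d,-(v-K[1,2])/K[1,1]*d,-d],-1)
    return c@np.array(i['rotation']).T+i['eye']
def best(f,cam,n):
    r=f(cam,n); return [(round(x['score'],2),np.round(x['at'],3).tolist()) for x in r[:2]]
def down(yaw):  # tool z down, tool y (closing) along yaw
    y=np.array([np.cos(yaw),np.sin(yaw),0]);z=np.array([0,0,-1.]);return np.stack([np.cross(y,z),y,z],1)
E
python3 - <<'E'
from h import *
for c in('top','side'):
    shot(c,c+'1.png'); print({k:(np.round(v,3).tolist() if k!='x' else v) for k,v in viewer.camera_info(c).items() if k in('eye','rotation','intrinsics')})
    for n in['carousel','pointer','hub_top','free_hook','hook_tip','tee','tee_branch','tee_bore']: print(c,n,best(tip_of,c,n))
    for n in ['elbow','coupling','primer','wrench','offcut']: print(c,n,best(tip_of,c,n))
print(env.sense()['t'], viewer.camera_info('top').keys())
E
```

```text
{'intrinsics': [[511.756, 0.0, 318.668], [0.0, 511.756, 244.231], [0.0, 0.0, 1.0]], 'eye': [0.251, -0.036, 1.457], 'rotation': [[-0.011, 0.987, -0.162], [-1.0, -0.01, 0.005], [0.003, 0.162, 0.987]]}
top carousel [(0.84, [0.546, -0.068, 0.007])]
top pointer [(0.87, [0.419, -0.077, 0.007])]
top hub_top [(0.74, [0.545, -0.062, 0.178])]
top free_hook [(0.61, [0.544, -0.142, 0.148])]
top hook_tip [(0.79, [0.539, -0.194, 0.172])]
top tee [(0.83, [0.59, 0.271, 0.001])]
top tee_branch [(0.76, [0.59, 0.269, 0.083])]
top tee_bore [(0.64, [0.586, 0.267, 0.025])]
top elbow [(0.64, [0.549, -0.066, 0.001]), (0.57, [0.456, 0.179, -0.001])]
top coupling [(0.71, [0.455, 0.343, 0.003])]
top primer [(0.57, [0.508, -0.41, -0.005]), (0.25, [0.65, -0.406, 0.001])]
top wrench [(0.9, [0.287, -0.325, -0.002])]
top offcut [(0.74, [0.652, -0.41, 0.002])]
{'intrinsics': [[508.233, 0.0, 317.356], [0.0, 508.233, 242.186], [0.0, 0.0, 1.0]], 'eye': [0.424, -0.8, 0.901], 'rotation': [[0.999, 0.027, -0.033], [-0.043, 0.712, -0.701], [0.004, 0.702, 0.712]]}
side carousel [(0.8, [0.547, -0.067, 0.002]), (0.58, [0.647, -0.407, -0.001])]
side pointer [(0.91, [0.419, -0.077, 0.008])]
side hub_top [(0.8, [0.545, -0.065, 0.179])]
side free_hook [(0.7, [0.544, -0.14, 0.15])]
side hook_tip [(0.63, [0.542, -0.195, 0.168])]
side tee [(0.76, [0.59, 0.268, -0.001]), (0.7, [0.587, 0.267, 0.092])]
side tee_branch [(0.84, [0.592, 0.27, 0.086]), (0.59, [0.454, 0.18, 0.0])]
side tee_bore [(0.79, [0.59, 0.275, 0.023]), (0.46, [0.546, -0.065, 0.0])]
side elbow [(0.68, [0.455, 0.182, -0.003])]
side coupling [(0.68, [0.452, 0.343, -0.0])]
side primer [(0.81, [0.513, -0.408, 0.001])]
side wrench [(0.77, [0.286, -0.322, 0.004])]
side offcut [(0.89, [0.65, -0.408, -0.001])]
1.4 dict_keys(['intrinsics', 'eye', 'rotation'])
```

View pics/top1.png

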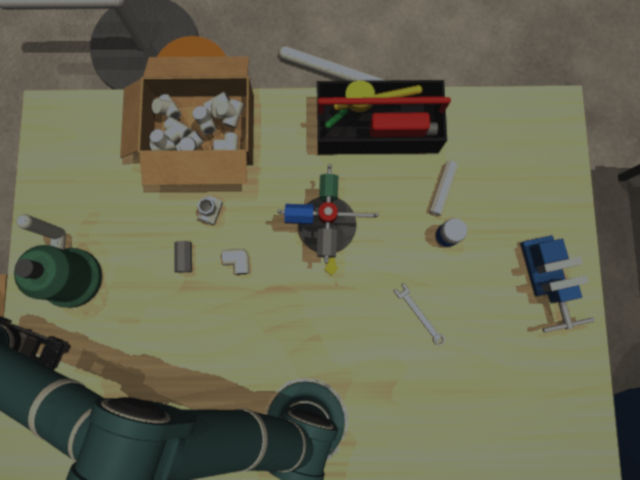

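View pics/side1.png

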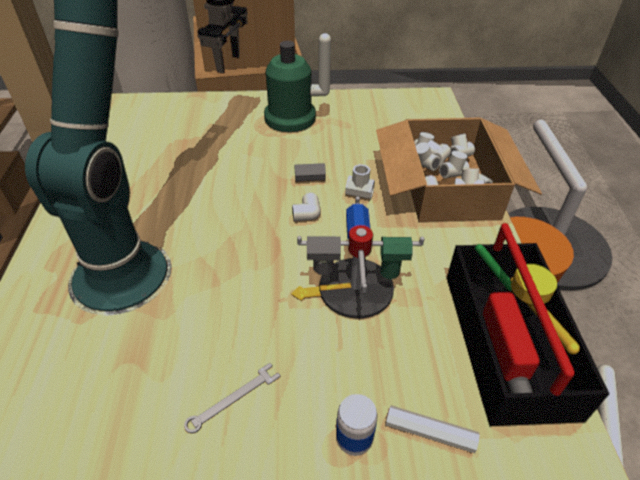

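The top view shows the bare hook pointing to -y (tip at pixel 375,215), the yellow pointer towards the robot (331,268) and the tee at (208,210). The carousel needs about 84° clockwise. I'll refine the geometry from depth.

```bash
python3 - <<'E'
from h import *
for c in('top','side'):
    p,d=shot(c); X=cloud(c,d); p=p.astype(int); ok=d>0
    x,y,z=X[...,0],X[...,1],X[...,2]
    hsv=cv2.cvtColor(p.astype(np.uint8),cv2.COLOR_RGB2HSV)
    near=ok&(np.hypot(x-.546,y+.066)<.15)
    red=near&((hsv[...,0]<8)|(hsv[...,0]>172))&(hsv[...,1]>130)&(z>.172)
    print(c,'hub',X[red].mean(0).round(4),(X[red].min(0)+X[red].max(0))/2,red.sum())
    ye=near&(abs(hsv[...,0]-25)<6)&(hsv[...,1]>190)&(z<.03)&(z>.003)
    if ye.sum(): print('yel',X[ye].mean(0).round(4),X[ye].min(0).round(3),X[ye].max(0).round(3),ye.sum())
    hk=near&(z>.142)&(z<.165)&(y<-.105)&(abs(x-.543)<.02)
    P=X[hk]; print('hook',hk.sum(),P.mean(0).round(4),np.polyfit(P[:,1],P[:,0],1).round(4))
    t=ok&(abs(x-.59)<.07)&(abs(y-.27)<.07)&(z>.015)&(z<.12)
    run=t&(z<.056)&(z>.04); br=t&(z>.075)
    print('tee run',run.sum(),np.round(cv2.minAreaRect(X[run][:,:2].astype(np.float32)*1000)[0:3:2][0],1),cv2.minAreaRect(X[run][:,:2].astype(np.float32)*1000)); print('branch',X[br].mean(0).round(3),br.sum())
    o=ok&(abs(x-.62)<.16)&(abs(y-.27)<.16)&(z>.06)&~t
    for a in np.arange(.5,.78,.03):
        s=o&(x>a)&(x<=a+.03); 
        if s.sum()>5: print(round(a,2),'zmax',z[s].max().round(3),'y',y[s].min().round(3),y[s].max().round(3))
    if c=='top': cv2.imwrite('pics/teecrop.png',cv2.resize(cv2.cvtColor(p.astype(np.uint8),cv2.COLOR_RGB2BGR)[160:290,120:280],None,fx=4,fy=4,interpolation=cv2.INTER_CUBIC))
E
```

```text
top hub [ 0.545  -0.0662  0.1787] [ 0.54597075 -0.06731927  0.17929108] 220
hook 130 [ 0.5416 -0.1488  0.1529] [0.0574 0.5501]
tee run 224 [586.4 265.2] ((586.43359375, 265.1634216308594), (45.444698333740234, 70.07804870605469), 70.35346984863281)
branch [0.633 0.271 0.09 ] 376
0.62 zmax 0.101 y 0.155 0.428
0.65 zmax 0.111 y 0.154 0.43
0.68 zmax 0.119 y 0.154 0.43
0.71 zmax 0.127 y 0.149 0.43
0.74 zmax 0.126 y 0.149 0.429
0.77 zmax 0.125 y 0.149 0.429
side hub [ 0.5458 -0.0723  0.1784] [ 0.54628738 -0.06700492  0.17737962] 279
hook 180 [ 0.5428 -0.153   0.1535] [0.0504 0.5505]
tee run 177 [586.8 261.1] ((586.7780151367188, 261.07855224609375), (38.23986053466797, 70.31890106201172), 72.77178192138672)
branch [0.624 0.266 0.088] 315
0.62 zmax 0.095 y 0.152 0.429
0.65 zmax 0.107 y 0.151 0.428
0.68 zmax 0.117 y 0.15 0.43
0.71 zmax 0.125 y 0.145 0.43
0.74 zmax 0.124 y 0.144 0.428
0.77 zmax 0.125 y 0.143 0.422
```

View pics/teecrop.png

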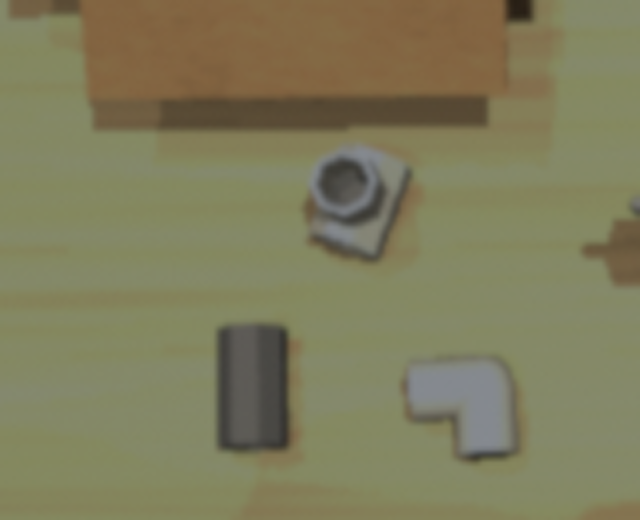

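```bash
python3 - <<'E'
from h import *
C=np.array([.546,-.067]); a0,a1=np.radians([-93,-175.5]); r=.092
def P(a,z): return [C[0]+r*np.cos(a),C[1]+r*np.sin(a),z]
s=env.sense(); q0=np.array(s['joint_positions']); print('t',s['t'],s['tcp_rot'])
opts=[]
for off in(np.pi/2,-np.pi/2):
    qa=solver.inverse_kinematics(P(a0,.131),down(a0+off)); qb=solver.inverse_kinematics(P(a1,.131),down(a1+off))
    print(off,None if qa is None else np.round(qa,2),None if qb is None else np.round(qb,2))
    if qa is not None and qb is not None: opts.append((np.abs(np.array(qa)-q0).max()+np.abs(np.array(qb)-qa).max(),off))
off=min(opts)[1]; print('off',off)
env.reach(P(a0,.27),down(a0+off)); 
p,d=shot('wrist','w1.png'); print(env.sense()['t'])
for n in('free_hook','hook_tip','hub_top','pointer'): print(n,best(tip_of,'wrist',n))
np.save('off.npy',off)
E
```

```text
t 1.5 [[-9.35595355e-01  3.53074115e-01  2.01530037e-05]
 [ 3.53074115e-01  9.35595355e-01 -4.46273052e-06]
 [-2.04307312e-05  2.94019399e-06 -1.00000000e+00]]
1.5707963267948966 [-0.41  0.54  0.84  1.93 -0.51  0.9   0.64] [-0.74  0.4   1.01  2.17 -0.47  0.81 -0.92]
-1.5707963267948966 [-0.67  0.86  1.34  1.94 -0.94  1.17 -2.14] [-0.34  0.28  0.5   2.15 -0.2   0.75  1.94]
off 1.5707963267948966
4.4667
free_hook [(0.79, [0.539, -0.143, 0.152])]
hook_tip [(0.91, [0.541, -0.192, 0.166])]
hub_top [(0.57, [0.548, -0.064, 0.178]), (0.32, [0.54, -0.191, 0.171])]
pointer [(0.88, [0.418, -0.079, 0.01])]
```

View pics/w1.png

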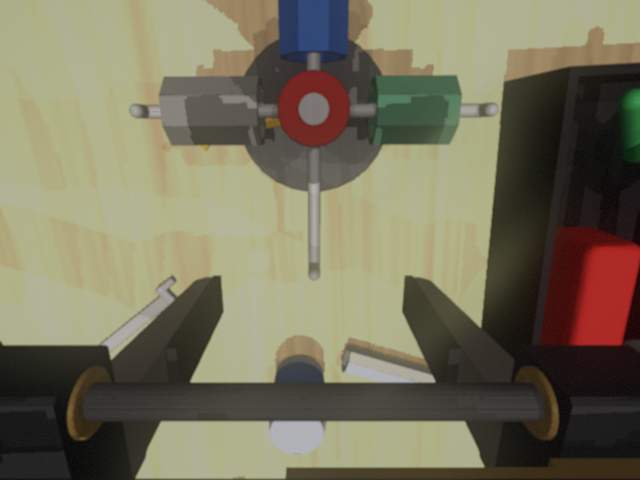

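The bar (314,150–275) runs straight and sits midway between the fingers, and nothing lies beneath them. I'll grip it and turn.

```bash
python3 - <<'E'
from h import *
C=np.array([.546,-.067]); a0,a1=np.radians([-93,-175.5]); r=.092; off=float(np.load('off.npy'))
def P(a,z): return [C[0]+r*np.cos(a),C[1]+r*np.sin(a),z]
env.movel(P(a0,.131),rate=.15)
effector.grasp(8); s=env.sense(); print(s['gripper_width'],s['wrist_force'],s['t'])
for a in np.linspace(a0,a1,9)[1:]:
    env.movel(P(a,.131),down(a+off),rate=.1)
s=env.sense(); print(s['gripper_width'],np.round(s['wrist_force'],1),s['t'])
effector.release(); env.movel(P(a1,.29),rate=.2)
print(env.sense()['t'])
shot('wrist','w2.png')
for n in('free_hook','hook_tip','hub_top','pointer','carousel'): print(n,best(tip_of,'wrist',n))
for c in('top','side'):
    shot(c)
    for n in('hook_tip','hub_top','pointer','carousel'): print(c,n,best(tip_of,c,n))
E
```

```text
0.009924995043147962 [ 0.79569038 -1.40347754 -0.50437892] 6.95
0.009564162428227909 [-1.8  0.8  2.6] 9.6167
11.9083
free_hook [(0.79, [0.47, -0.079, 0.152])]
hook_tip [(0.6, [0.421, -0.074, 0.171]), (0.21, [0.288, -0.325, 0.001])]
hub_top [(0.94, [0.547, -0.065, 0.18])]
pointer [(0.76, [0.418, -0.079, 0.009])]
carousel []
top hook_tip []
top hub_top []
top pointer []
top carousel []
side hook_tip [(0.75, [0.421, -0.076, 0.169]), (0.4, [0.591, 0.269, -0.0])]
side hub_top [(0.58, [0.546, -0.061, 0.177])]
side pointer [(0.95, [0.42, -0.077, 0.007])]
side carousel [(0.74, [0.547, -0.067, 0.001])]
```

View pics/w2.png

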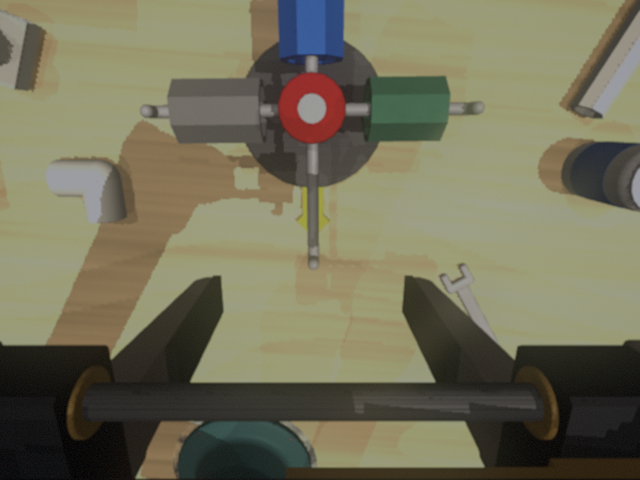

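The hook now lies over the yellow arrow (bar at column 313, arrow spanning about 296–330). I'll measure the residual angle from these pixels.

```bash
python3 - <<'E'
from h import *
s=env.sense(); p,d=shot('wrist'); i=viewer.camera_info('wrist'); K=i['intrinsics']; T=np.array(i['T_tool_cam'])
v,u=np.mgrid[:480,:640]
c=np.stack([(u-K[0,2])/K[0,0]*d,-(v-K[1,2])/K[1,1]*d,-d],-1)
X=(c@T[:3,:3].T+T[:3,3])@np.array(s['tcp_rot']).T+s['ee_pos']; z=X[...,2]
h=cv2.cvtColor(p,cv2.COLOR_RGB2HSV).astype(int)
win=(u>280)&(u<350)&(v>140)&(v<290)&(d>0)
ye=win&(abs(h[...,0]-26)<8)&(h[...,1]>170)&(z<.03)
bar=win&(z>.14)&(z<.157)&(v>150)&(v<255)
red=(u>270)&(u<355)&(v<150)&(z>.17)&(d>0)&((h[...,0]<8)|(h[...,0]>172))&(h[...,1]>130)
Hc=(X[red].min(0)+X[red].max(0))/2; print('hub',Hc.round(4),ye.sum(),bar.sum(),red.sum())
def line(m):
    R=[(X[k][m[k]].min(0)+X[k][m[k]].max(0))[:2]/2 for k in range(480) if m[k].sum()>3]; return np.array(R)
for n,m in(('yel',ye),('bar',bar)):
    L=line(m); k,b=np.polyfit(L[:,0],L[:,1],1); r=np.hypot(*(L-Hc[:2]).T)
    print(n,len(L),'slope ang',np.degrees(np.arctan(k)).round(2),'y at axis',k*Hc[0]+b, 'r',r.min().round(3),r.max().round(3),'ang from hub',np.degrees(np.arctan2(*(L-Hc[:2]).mean(0)[::-1])).round(2),'y@.44',k*.44+b)
for k in range(185,235,4):
    q=np.where(ye[k])[0]; b=np.where(bar[k])[0]
    print(k,q.min() if len(q) else None,q.max() if len(q) else None,b.min() if len(b) else None,b.max() if len(b) else None)
print(down(np.radians(-85.5)).round(3).tolist(),np.round(s['ee_pos'],4))
E
```

```text
hub [ 0.5476 -0.0665  0.179 ] 0 1204 3009Traceback (most recent call last):
  File "<stdin>", line 15, in <module>
IndexError: too many indices for array: array is 1-dimensional, but 2 were indexed
```

```bash
python3 - <<'E'
from h import *
s=env.sense(); p,d=shot('wrist'); i=viewer.camera_info('wrist'); K=i['intrinsics']; T=np.array(i['T_tool_cam'])
v,u=np.mgrid[:480,:640]
c=np.stack([(u-K[0,2])/K[0,0]*d,-(v-K[1,2])/K[1,1]*d,-d],-1)
X=(c@T[:3,:3].T+T[:3,3])@np.array(s['tcp_rot']).T+s['ee_pos']; z=X[...,2]
h=cv2.cvtColor(p,cv2.COLOR_RGB2HSV).astype(int); print(h[205,305],h[205,322],z[205,305],h[205,350])
win=(u>280)&(u<350)&(v>140)&(v<290)&(d>0)
ye=win&(abs(h[...,0]-h[205,305,0])<5)&(h[...,1]>200)&(v>185)&(z<.05)
bar=win&(z>.14)&(z<.157)&(v>150)&(v<255)
Hc=np.array([.5476,-.0665])
def line(m): return np.array([(X[k][m[k]].min(0)+X[k][m[k]].max(0))[:2]/2 for k in range(480) if m[k].sum()>3])
for n,m in(('yel',ye),('bar',bar)):
    print(n,m.sum()); L=line(m)
    if len(L)<3: continue
    k,b=np.polyfit(L[:,0],L[:,1],1)
    print(n,len(L),'slope ang',np.degrees(np.arctan(k)).round(2),'ang from hub',np.degrees(np.arctan2(*(L-Hc).mean(0)[::-1])).round(2),'mean',L.mean(0))
for k in range(185,235,4):
    q=np.where(ye[k])[0]; b=np.where(bar[k])[0]
    print(k,(q.min(),q.max()) if len(q) else 0,(b.min(),b.max()) if len(b) else 0)
print(np.round(s['ee_pos'],4),s['t'])
E
```

```text
[ 30 150 151] [ 29 121 156] 0.008164568736315658 [ 32  53 158]
yel 0
bar 1205
bar 104 slope ang 5.37 ang from hub -174.76 mean [ 0.4732753  -0.07332051]
185 0 (np.int64(306), np.int64(317))
189 0 (np.int64(307), np.int64(317))
193 0 (np.int64(307), np.int64(317))
197 0 (np.int64(307), np.int64(317))
201 0 (np.int64(307), np.int64(317))
205 0 (np.int64(307), np.int64(317))
209 0 (np.int64(307), np.int64(317))
213 0 (np.int64(307), np.int64(317))
217 0 (np.int64(307), np.int64(317))
221 0 (np.int64(307), np.int64(317))
225 0 (np.int64(307), np.int64(318))
229 0 (np.int64(307), np.int64(318))
233 0 (np.int64(307), np.int64(318))
[ 0.4543 -0.0742  0.29  ] 12.7583
```

```bash
python3 - <<'E'
from h import *
p=cv2.cvtColor(cv2.imread('pics/w2.png'),cv2.COLOR_BGR2HSV).astype(int)
i=viewer.camera_info('wrist'); K=i['intrinsics']; T=np.array(i['T_tool_cam']); s=env.sense(); R=np.array(s['tcp_rot'])
v,u=np.mgrid[:480,:640]
ye=(u>285)&(u<340)&(v>185)&(v<240)&(p[...,1]>95)&(abs(p[...,0]-29)<6)
def ray(u,v,z):
    c=T[:3,:3]@np.array([(u-K[0,2])/K[0,0],-(v-K[1,2])/K[1,1],-1]); o=R@T[:3,3]+s['ee_pos']; g=R@c; return (o+g*(z-o[2])/g[2])[:2]
L=[]
for k in range(188,234,3):
    q=np.where(ye[k])[0]
    if len(q)>3: a,b=ray(q.min(),k,.008),ray(q.max(),k,.008); L.append((a+b)/2); print(k,q.min(),q.max(),np.round(1000*np.hypot(*(a-b)),1),np.round(L[-1],4))
L=np.array(L); k,b=np.polyfit(L[:,0],L[:,1],1)
C=np.array([.547,-.0667]); print('slope',np.degrees(np.arctan(k)),'from C',np.degrees(np.arctan2(*(L-C).mean(0)[::-1])))
E
```

```text
188 302 323 26.0 [ 0.4623 -0.0747]
191 302 322 24.8 [ 0.4585 -0.0743]
194 302 322 24.9 [ 0.4548 -0.0746]
197 302 322 24.9 [ 0.451  -0.0749]
200 302 323 26.2 [ 0.4473 -0.0759]
203 302 323 26.3 [ 0.4435 -0.0762]
206 302 323 26.4 [ 0.4397 -0.0765]
209 302 323 26.4 [ 0.4358 -0.0768]
212 303 323 25.2 [ 0.432  -0.0777]
215 301 324 29.1 [ 0.4281 -0.0774]
218 298 327 36.8 [ 0.4242 -0.0777]
221 297 329 40.7 [ 0.4203 -0.0787]
224 300 325 31.9 [ 0.4164 -0.0784]
227 303 323 25.5 [ 0.4125 -0.0793]
230 306 320 17.9 [ 0.4085 -0.0796]
slope 5.71584132795293 from C -174.7904391312764
```

The arrow's line is at -174.8° and the bar at -174.8°, so they agree to about 0.3°. That's turned correctly; next is the tee.

```bash
cat >> h.py <<'E'
def wcloud(fn=None):
    s=env.sense(); p,d=shot('wrist',fn); i=viewer.camera_info('wrist'); K=i['intrinsics']; T=np.array(i['T_tool_cam'])
    v,u=np.mgrid[:480,:640]
    c=np.stack([(u-K[0,2])/K[0,0]*d,-(v-K[1,2])/K[1,1]*d,-d],-1)
    return p,d,(c@T[:3,:3].T+T[:3,3])@np.array(s['tcp_rot']).T+s['ee_pos']
E
python3 - <<'E'
from h import *
env.reach([.505,.30,.27],down(np.radians(-110)))
p,d,X=wcloud('w3.png'); x,y,z=np.moveaxis(X,2,0); ok=d>0
for n in('tee','tee_branch','tee_bore'): print(n,best(tip_of,'wrist',n))
near=ok&(np.hypot(x-.589,y-.269)<.06)
run=near&(z>.043)&(z<.056); br=near&(z>.078)&(z<.095)&(x<.617)
for n,m in(('run',run),('br',br)):
    print(n,m.sum(),cv2.minAreaRect(X[m][:,:2].astype(np.float32)*1000),X[m].mean(0).round(4))
fl=ok&(z>.06)&(z<.2)&(np.hypot(x-.589,y-.269)>.04)&(x>.55)&(y>.15)&(y<.43)
for b in np.arange(.15,.43,.03):
    m=fl&(y>b)&(y<b+.03)
    if m.sum()>20: j=np.argsort(x[m])[:10]; print(b.round(2),x[m][j].mean().round(4),z[m][j].mean().round(4))
print(env.sense()['t'])
E
```

```text
tee [(0.92, [0.59, 0.268, -0.002]), (0.29, [0.45, 0.18, 0.001])]
tee_branch [(0.73, [0.587, 0.27, 0.086])]
tee_bore [(0.71, [0.587, 0.262, 0.022]), (0.18, [0.454, 0.342, 0.0])]
run 1829 ((589.2239990234375, 267.575927734375), (35.8385009765625, 69.99054718017578), 71.45686340332031) [0.5895 0.2677 0.0495]
br 822 ((589.6015625, 268.08770751953125), (43.43649673461914, 43.29829788208008), 70.14683532714844) [0.59   0.2679 0.0846]
0.15 0.6483 0.0914
0.18 0.6482 0.0918
0.21 0.6482 0.0917
0.24 0.6482 0.0915
0.27 0.6481 0.0914
0.3 0.648 0.0919
0.33 0.6479 0.0918
0.36 0.648 0.0915
0.39 0.6479 0.0916
0.42 0.6481 0.0913
14.4167
```

View pics/w3.png

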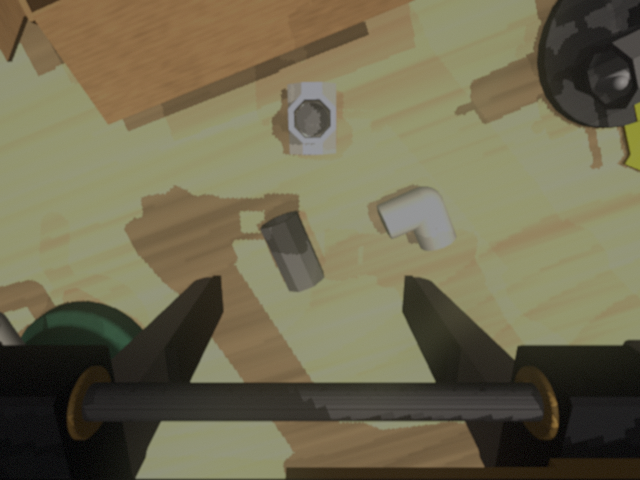

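The tee (312,118) is clear of the box flap, whose edge is at x=0.648. I'll check reach at the hook and then grasp.

```bash
cat >> h.py <<'E'
C=np.array([.547,-.0665]); HA=np.radians(-174.75); U=np.array([np.cos(HA),np.sin(HA)])
def hp(r,z): return [*(C+r*U),z]
E
python3 - <<'E'
from h import *
env.reach([.5895,.268,.13],down(np.radians(-109.3)))
for fl in(0,np.pi):
  for r in(.21,.19,.178,.15,.074):
    q=solver.inverse_kinematics(hp(r,.188),down(HA+np.pi/2+fl)); print(fl,r,None if q is None else np.round(q,2))
env.movel([.5895,.268,.056],rate=.12)
effector.grasp(25); s=env.sense(); print(s['gripper_width'],s['grasp_force'])
env.movel([.5895,.268,.20],rate=.2)
s=env.sense(); print(s['gripper_width'],np.round(s['wrist_force'],1),np.round(s['joint_positions'],2),s['t'])
E
```

```text
0 0.21 [-1.06 -0.22  1.15  2.35  0.25  0.89 -1.56]
0 0.19 [-1.03 -0.1   1.17  2.32  0.12  0.87 -1.42]
0 0.178 [-0.99 -0.03  1.16  2.29  0.03  0.86 -1.34]
0 0.15 [-0.87  0.09  1.07  2.24 -0.1   0.86 -1.22]
0 0.074 [-0.67  0.27  0.89  2.08 -0.27  0.91 -1.11]
3.141592653589793 0.21 [-1.07 -0.22  1.15  2.35  0.26  0.9   1.58]
3.141592653589793 0.19 [ 1.38  0.21 -1.31  2.21  0.26  0.89  1.57]
3.141592653589793 0.178 [ 1.32  0.24 -1.27  2.19  0.29  0.9   1.54]
3.141592653589793 0.15 [ 1.24  0.34 -1.27  2.14  0.4   0.94  1.41]
3.141592653589793 0.074 [ 1.1   0.58 -1.3   1.98  0.64  1.08  1.17]
0.04407913573901288 24.98354162351461
0.043880608404557264 [-0.9 -0.5 -2.7] [-1.05  0.58  0.82  1.67 -0.47  1.1  -2.  ] 17.5417
```

```bash
python3 - <<'E'
from h import *
R=down(HA+np.pi/2)
env.movel([.45,.20,.26],rate=.25)
for r in (.195,.187,.18):
    if solver.inverse_kinematics(hp(r,.26),R) is not None: 
        try: env.reach(hp(r,.26),R); break
        except env.PlanningError as e: print(r,e)
env.movel(hp(r,.188),rate=.12)
s=env.sense(); print(r,np.round(s['ee_pos'],4),s['gripper_width'],s['t'])
p,d=shot('side','s2.png'); cv2.imwrite('pics/s2c.png',cv2.resize(cv2.imread('pics/s2.png')[160:360,180:440],None,fx=3,fy=3))
for n in('tee_bore','tee_branch','tee','hook_tip','free_hook'): print(n,best(tip_of,'side',n))
E
```

```text
0.195 [ 0.3534 -0.0842  0.1883] 0.04361328629039837 20.2583
tee_bore [(0.7, [0.353, -0.08, 0.156])]
tee_branch [(0.69, [0.352, -0.084, 0.221])]
tee [(0.92, [0.354, -0.083, 0.131])]
hook_tip [(0.85, [0.422, -0.078, 0.166])]
free_hook [(0.85, [0.473, -0.072, 0.148])]
```

View pics/s2c.png

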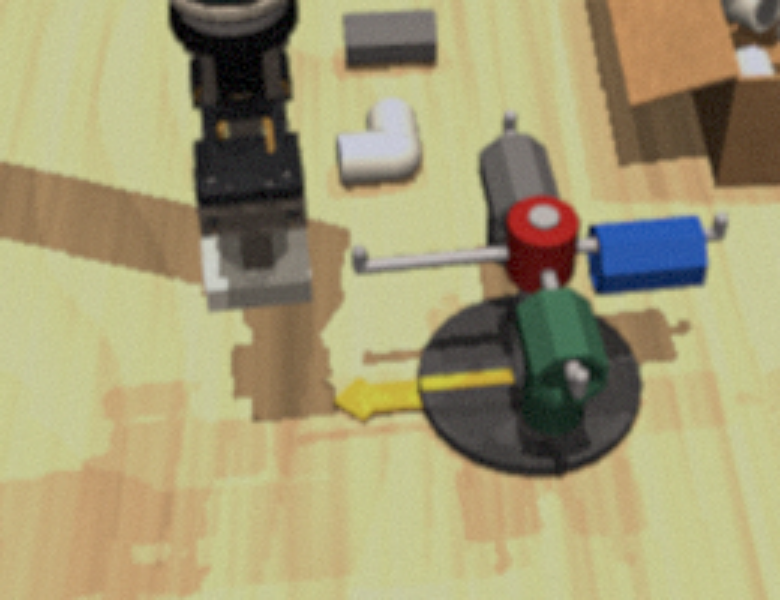

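The tee (260,270 in the crop) is level, in line with the bar and just outside the tip (360,258). I'll insert it, watching the force.

```bash
python3 - <<'E'
from h import *
R=down(HA+np.pi/2); f0=np.array(env.sense()['wrist_force']); ok=True
for r in(.165,.14,.115,.095,.076):
    env.movel(hp(r,.188),R,rate=.08); f=np.array(env.sense()['wrist_force'])-f0; print(r,f.round(1))
    if np.linalg.norm(f)>5: ok=False; break
if ok:
    for z in(.178,.172,.169,.167,.165):
        env.movel(hp(r,z),R,rate=.04); f=np.array(env.sense()['wrist_force'])-f0; print(z,f.round(1))
        if f[2]>1.5: break
s=env.sense(); print(np.round(s['ee_pos'],4),s['t'])
shot('side','s3.png')
cv2.imwrite('pics/s3c.png',cv2.resize(cv2.imread('pics/s3.png')[160:360,220:480],None,fx=3,fy=3))
for n in('tee_bore','tee','hook_tip','pointer','hub_top'): print(n,best(tip_of,'side',n))
E
```

```text
0.165 [-0.2 -0.4  1.3]
0.14 [-1.  -0.  -0.1]
0.115 [ 0.  -1.1  0.5]
0.095 [ 0.5 -0.2  0.7]
0.076 [-0.5 -0.1 -0.1]
0.178 [ 0.6 -0.7  0.5]
0.172 [-0.2 -0.4  0.2]
0.169 [ 0.2 -0.9  1.5]
[ 0.4712 -0.0735  0.1689] 23.75
tee_bore [(0.68, [0.474, -0.071, 0.136]), (0.61, [0.548, -0.063, 0.182])]
tee [(0.66, [0.471, -0.072, 0.109])]
hook_tip [(0.97, [0.42, -0.078, 0.167])]
pointer [(0.77, [0.419, -0.073, 0.006]), (0.49, [0.548, -0.065, -0.0])]
hub_top [(0.61, [0.544, -0.063, 0.18])]
```

View pics/s3c.png

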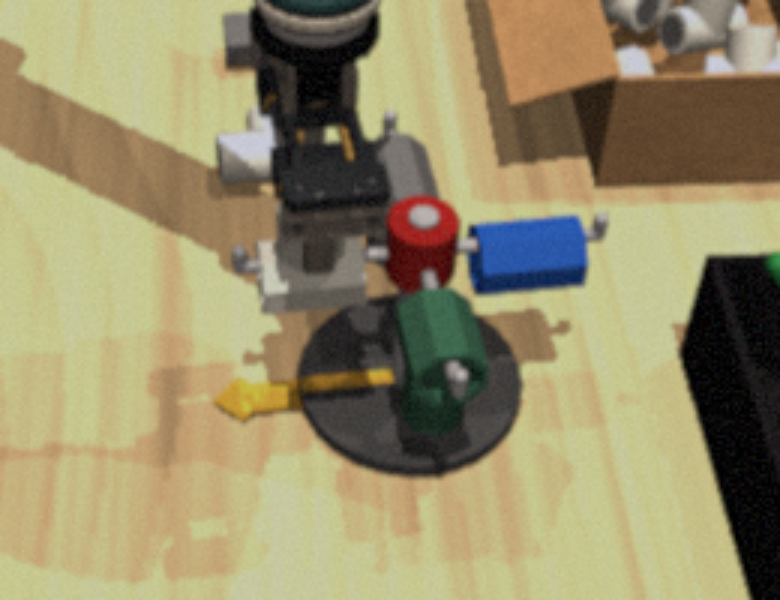

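The tee is on the bar behind the tip (tip at 240,258; tee spans 260–365). I'll lower until it touches, release, retreat and check.

```bash
python3 - <<'E'
from h import *
R=down(HA+np.pi/2)
def F():
    a=[]
    for _ in range(4): a.append(env.sense()['wrist_force']); env.pause(.03)
    return np.mean(a,0)
for z in(.168,.167,.166,.165,.164,.163,.162):
    env.movel(hp(.076,z),R,rate=.03); f=F(); print(z,f.round(1))
    if f[2]>-.3: break
effector.release(); env.pause(.3); print(F().round(1))
env.movel(hp(.076,.28),rate=.15); env.pause(.5)
shot('wrist','w4.png')
for n in('tee_bore','tee','hook_tip','pointer','free_hook','hub_top'): print('w',n,best(tip_of,'wrist',n))
env.reach([.40,.25,.35],R)
for c in('side','top'):
    shot(c,c+'4.png')
    for n in('tee_bore','tee','hook_tip','pointer','hub_top'): print(c,n,best(tip_of,c,n))
cv2.imwrite('pics/fin.png',np.vstack([cv2.resize(cv2.imread('pics/side4.png')[180:340,240:440],None,fx=2,fy=2),cv2.resize(cv2.imread('pics/w4.png')[0:320,160:480],(400,280))]))
print(env.sense()['t'])
E
```

```text
0.168 [-0.1 -0.1 -2. ]
0.167 [-0.1 -0.2 -2.5]
0.166 [-0.2  0.2 -1.5]
0.165 [-3.3  0.7  8.2]
[0.6 0.  0.3]
w tee_bore [(0.59, [0.468, -0.079, 0.134])]
w tee [(0.8, [0.474, -0.072, 0.113])]
w hook_tip [(0.82, [0.42, -0.076, 0.168])]
w pointer []
w free_hook []
w hub_top [(0.73, [0.546, -0.067, 0.178]), (0.41, [0.511, -0.409, 0.002])]
side tee_bore [(0.66, [0.47, -0.069, 0.133]), (0.43, [0.454, 0.18, 0.0])]
side tee [(0.75, [0.474, -0.073, 0.108]), (0.53, [0.454, 0.342, -0.001])]
side hook_tip [(0.71, [0.473, -0.075, 0.197]), (0.64, [0.419, -0.076, 0.167])]
side pointer [(0.75, [0.42, -0.08, 0.009])]
side hub_top [(0.71, [0.546, -0.059, 0.178]), (0.53, [0.45, 0.184, -0.001])]
top tee_bore [(0.66, [0.472, -0.073, 0.138])]
top tee [(0.84, [0.471, -0.072, 0.113])]
top hook_tip [(0.87, [0.421, -0.077, 0.174]), (0.68, [0.455, 0.18, 0.0])]
top pointer [(0.63, [0.419, -0.078, 0.008])]
top hub_top [(0.59, [0.545, -0.061, 0.178])]
30.4917
```

View pics/fin.png

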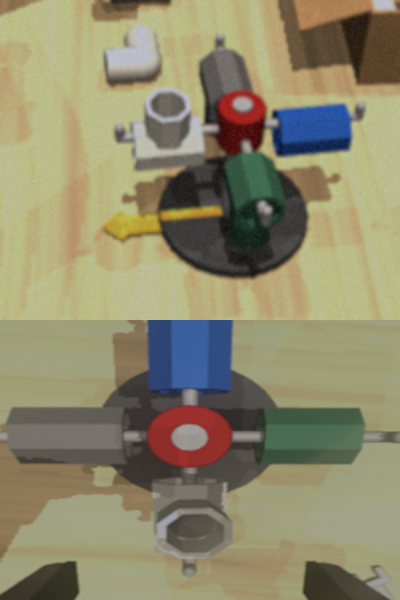

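The tee hangs level on the hook, 15 mm below the bar and behind the tip (side view 168,130). The hook is still over the pointer, and the arm is clear. Handing in.

```bash
python3 -c "
from h import *
print(workorder.finish_job())"
```

```text
the job is handed in; nothing more can be done
None
```

The empty hook is turned to within about 0.3° of the yellow pointer, the tee hangs on it by its bore behind the upturned tip, and the job is handed in at about 30 s on the clock (no verdict was returned).

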